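Run a fingertip along the vial stoppers

ROBOT

A 6-joint arm with a two-finger parallel gripper is mounted at the origin on the work surface. World frame = base frame: x ahead of the robot, y to its left, z up, the work surface at z = 0. Lengths are in m, angles in rad, forces in N, time in s.
With the tool pointing down it reaches from about 0.35 to 0.85 m from the base axis. Payload 8.1 kg.
Tool frame: the origin (TCP) lies midway between the tips of the shut fingers; the grasp point (between the pads) lies 19 mm behind it (robot.hold_point_z is the distance from the TCP to the grasp point, in m); z points along the fingers, y is the direction in which the jaws open and shut (so a half turn about z gives the same grasp; the last joint's range is limited). The gripper opens to 85 mm and grips with 20 to 120 N. Pads are 22 mm wide; open, the fingers measure 114 mm over their backs; the gripper's body (76 mm by 85 mm) begins 54 mm behind the grasp point. The pads swing forward as they close: fully open they stand 13 mm farther back than shut.
Start: joints at [1.165, 0.13, 1.488, -0, 1.523, -0.085], TCP at [0.189, 0.569, 0.231] pointing down, gripper open.
Joint ranges: [-2.96, 2.96], [-0.89, 2.26], [0.02, 2.5], [-1.34, 4.48], [0, 2.73], [-2.66, 2.66]. Speed limits (rad/s): [2.39, 2.39, 2.79, 3.14, 3.14, 3.14].

INTERFACE

Orientations are given as a unit quaternion [w, x, y, z].
In Python, from cell import robot, viewer gives the robot as it stands. The module is installed in compiled form; this text tells all that it offers.
- The arm moves only by the shell command python3 -m inch 'ROWS' [OPENING]. ROWS is a JSON object of lists of equal length, an entry for each row: "linear": the shift along the tool's x, y, z in m, a list of three; "turn": the turn about the tool's z in rad. A call has 1 to 20 rows; each row shifts and turns the commanded pose from where the row before left it, along the tool's axes as they then stand; what a row does not reach is not made up. A row lasts 1/8 s, in which the tool goes at most 62.5 mm and 10.7 degrees, less where a joint would pass 70% of its speed; a pose out of reach is approached as far as the arm can. A call is refused whole if a number of a shift passes 0.0625 or a number of a turn 0.188, either way. A call with a gripper value outside its range is refused whole. OPENING is the finger opening in m, from 0 to 0.0854, set as the call begins (- or left out, the last holds). The fingers move at their own pace and stop on an object; the grip force is fixed at half the most. Time passes only in rows, so rows that do not move let the fingers close. It gives the time, the measured TCP pose, the force and the opening at its end, in the units of the state.
- robot.read_state(): the state, without advancing time (a new reading comes with each control period).
- viewer.read_camera(name): name is "scene" or "top"; returns the picture (420x560x3 uint8, red, green, blue); there is no depth.
- viewer.calibration(name): a dict with "fx", "fy", "cx", "cy" (pixels), "T" (4x4, takes a point from camera to world coordinates). Camera axes: x right, y down, z forward; pixel columns grow to the right and rows downward; lengths in m; the calibration is good to about 2 mm. A picture is of the moment at which its call begins. calibration takes no time and is no camera call.
- robot.close_job(): hands the job in, once; it reports no verdict.
The state is a dict: "clock": time; "joints": joint angles; "qvel": joint speeds; "joint_torque": joint torques, N m; "ee_pos": TCP position; "eef_rot": TCP orientation; "contact_force": force on the tool from outside, world axes, zero at the start; "moment": the same for the moment, N m; "width": finger opening in m.
Only numpy, scipy, OpenCV 4.12 (cv2) and the standard library are available. Lean on these libraries where they do the work, as an engineer would, in place of code of your own. Each camera call takes 0.05 s, during which the arm holds its last target. There are 200 camera calls.

TASK

The six white stoppers on the curved vial tray stand a little proud. Starting with the one nearest the black carrying knob, run your fingertips lightly along the curved row, staying down close to the tray until the last one is done, so that each stopper in turn is pushed in flush with the deck. Do not press hard, do not pick up or shift the bottle, jar and beaker, and finish clear of everything.

Things in the scene. Friction and masses are not known exactly. Their poses are not given: they have to be found in the camera images.
- tray: Grey curved autosampler tray fixed to the bench, turned any way round: two arc-shaped plates 46 mm wide. The upper one, the deck, is sprung; its flat top is 60 mm above the bench. Origin: on the bench under the tray, z up. The deck's centre line is an arc of radius 130 mm about the point arc_centre; as an angle about it, from the tray's +x towards its +y, the deck runs from -0.99 to +1.52 rad.
- arc_centre (a point): Point on the bench (no mark to see) about which the row of stoppers curves, at x = -115 mm, y = 0 of the tray. Stopper n (1 to 6) lies 130 mm from it at the angle 0.70 - 0.28 (n - 1) rad, so stoppers are 36 mm apart.
- deck (a joint): How far the whole sprung deck, with its stoppers, is pressed down, m: 0 = at rest, top 60 mm above the bench; 0.006 = on its end stop. It starts to sink at about 8 N, gains 1.2 N per mm, and springs back up. Stoppers yield before the deck does.
- knob_top (a point): Top of the black carrying knob, 20 mm wide and 30 mm tall, fixed on the deck at the angle +1.35 rad, about 83 mm before stopper 1.
- stopper1_top (a point): Top of the dome of stopper 1 (the one nearest the black knob): white rigid domed plug, 26 mm wide, its dome standing 4 mm proud of the deck (at most 0.6 mm less at the start). The point moves down with the stopper.
- stopper2_top (a point): Top of the dome of stopper 2, a plug like stopper 1; the point moves down with it.
- stopper3_top (a point): Top of the dome of stopper 3, a plug like stopper 1; the point moves down with it.
- stopper4_top (a point): Top of the dome of stopper 4, a plug like stopper 1; the point moves down with it.
- stopper5_top (a point): Top of the dome of stopper 5, a plug like stopper 1; the point moves down with it.
- stopper6_top (a point): Top of the dome of stopper 6 (the one farthest from the knob), a plug like stopper 1; the point moves down with it.
- stopper1 (a joint): How far stopper 1 has been pushed down, m: 0 = dome 4 mm proud of the deck, 0.004 = dome flush with the deck (end stop). It yields to about 3 N, has no spring and stays where it is left; its smooth low dome lets a fingertip sliding along the deck ride over it and push it down.
- stopper2 (a joint): How far stopper 2 has been pushed down, m: 0 = dome 4 mm proud of the deck, 0.004 = dome flush with the deck (end stop). Behaves like stopper 1.
- stopper3 (a joint): How far stopper 3 has been pushed down, m: 0 = dome 4 mm proud of the deck, 0.004 = dome flush with the deck (end stop). Behaves like stopper 1.
- stopper4 (a joint): How far stopper 4 has been pushed down, m: 0 = dome 4 mm proud of the deck, 0.004 = dome flush with the deck (end stop). Behaves like stopper 1.
- stopper5 (a joint): How far stopper 5 has been pushed down, m: 0 = dome 4 mm proud of the deck, 0.004 = dome flush with the deck (end stop). Behaves like stopper 1.
- stopper6 (a joint): How far stopper 6 has been pushed down, m: 0 = dome 4 mm proud of the deck, 0.004 = dome flush with the deck (end stop). Behaves like stopper 1.
- dropper_bottle: Loose amber dropper bottle, 38 mm wide, 91 mm tall, standing on the bench on the hollow side of the arc. Origin: centre of its underside. Leave alone.
- reagent_jar: Loose glass jar, 56 mm wide, 70 mm tall, standing on the bench outside the arc. Origin: centre of its underside. Leave alone.
- beaker: Loose clear plastic beaker, 54 mm wide, 65 mm tall, standing on the bench outside the arc. Origin: centre of its underside. Leave alone.

How it is judged:
At the end, for the whole second after the job is handed in: All six stoppers are pushed in at least 2.8 mm of their 4 mm (they stand no more than 1.2 mm proud), and the bottle, jar and beaker stand upright within 15 mm of where they began (value of joint each of stopper1, stopper2, stopper3, stopper4, stopper5, stopper6 above 0.0028 m and distance of each of dropper_bottle, reagent_jar, beaker from where it was at the start of the episode below 0.015 m and angle between each of dropper_bottle, reagent_jar, beaker's own z axis and vertical below 0.15 rad); the robot touches nothing.
It fails at once if a stopper is pushed in (2.4 mm) before the one preceding it, counted from the knob, is in (2.4 mm) ((value of joint stopper2 above 0.0024 m and value of joint stopper1 below 0.0024 m) or (value of joint stopper3 above 0.0024 m and value of joint stopper2 below 0.0024 m) or (value of joint stopper4 above 0.0024 m and value of joint stopper3 below 0.0024 m) or (value of joint stopper5 above 0.0024 m and value of joint stopper4 below 0.0024 m) or (value of joint stopper6 above 0.0024 m and value of joint stopper5 below 0.0024 m)).
It fails at once if the fingertips rise more than about 40 mm above the deck between the first stopper and the last (value of joint stopper1 above 0.0028 m and value of joint stopper6 below 0.0024 m and z of the grasp point in the frame of tray above 0.12 m).
It fails at once if the robot presses on the tray or a stopper with more than 30 N (contact force between the arm and tray above 30 N).
It fails at once if the fingers press with more than 30 N (contact force between the fingers and anything else above 30 N).
It fails at once if the bottle, jar or beaker is shifted by more than 15 mm, lifted or tipped (distance of any of dropper_bottle, reagent_jar, beaker from where it was at the start of the episode above 0.015 m or angle between any of dropper_bottle, reagent_jar, beaker's own z axis and vertical above 0.15 rad).
It also fails if it takes over 45 s, if anything falls off the work surface, if the arm or the gripper's body presses on something with over 40 N, if the wrist force passes 120 N, or if a joint passes its speed limit or range.

## Working session

There is one attempt and no reset: what is moved stays moved. The work goes in short steps, Python scripts to look and compute and a shell command to move; the robot and the scene stay as the last step left them, time stands still between calls to the robot, and variables do not carry over. Pictures are saved under pics/ and viewed, about 8 in all and at most 12, crops included, and the job is handed in when it is done.

```bash
mkdir -p pics
python3 - <<'E'
from cell import robot, viewer
import cv2,numpy as np
for n in("scene","top"):
    im=viewer.read_camera(n); cv2.imwrite(f"pics/{n}0.png",im[:,:,::-1]); c=viewer.calibration(n); print(n,{k:np.round(v,4).tolist() for k,v in c.items()})
print(robot.read_state())
E
```

```text
scene {'fx': 470.1619, 'fy': 470.1619, 'cx': 282.0973, 'cy': 206.4954, 'T': [[-0.184, 0.843, -0.5054, 0.9829], [0.9829, 0.1599, -0.0911, 0.1104], [0.004, -0.5136, -0.858, 0.7902], [0.0, 0.0, 0.0, 1.0]]}
top {'fx': 400.9317, 'fy': 400.9317, 'cx': 279.2694, 'cy': 204.5554, 'T': [[-0.0266, -0.9887, 0.1475, 0.476], [-0.9996, 0.0262, -0.005, 0.0451], [0.0011, -0.1476, -0.9891, 0.7227], [0.0, 0.0, 0.0, 1.0]]}
{'clock': 0.1, 'joints': array([ 1.16465254e+00,  1.31080634e-01,  1.48919803e+00, -5.39073970e-06,
        1.52299580e+00, -8.53848585e-02]), 'qvel': array([ 0.00054716, -0.00201815, -0.00276127, -0.00227408,  0.0002344 ,
       -0.00082282]), 'joint_torque': array([-2.55453028e-05, -5.70957863e+01, -5.01936686e+01, -2.82502688e-04,
        8.31260229e-03,  4.52433858e-05]), 'ee_pos': array([0.18894428, 0.56894233, 0.23033714]), 'eef_rot': array([-2.01978316e-04,  1.59692628e-01,  9.87166428e-01, -8.16289425e-04]), 'contact_force': array([ 0.034121  ,  0.02873891, -0.61449416]), 'moment': array([ 0.03612949, -0.00841745,  0.00678847]), 'width': 0.08532033061482469}
```

View pics/scene0.png

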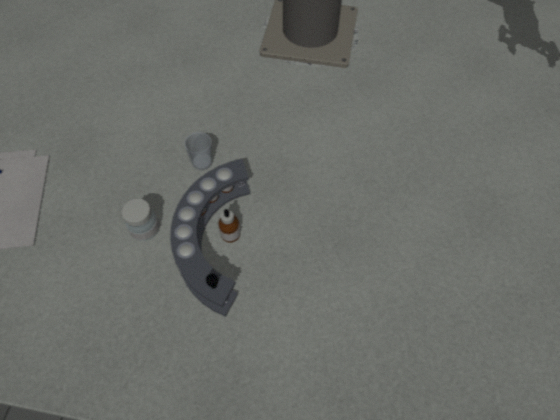

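View pics/top0.png

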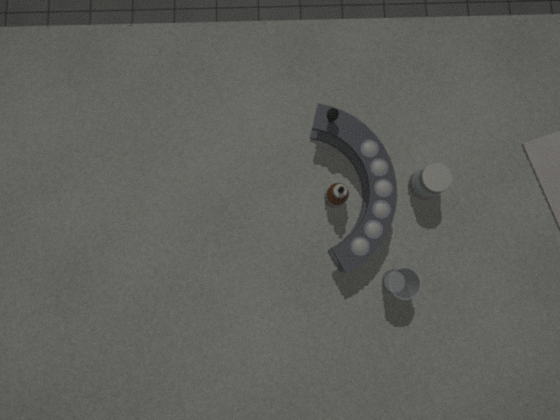

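The scene view shows the knob at about (212,281) and stoppers 1–6 from (186,250) to (224,174). The top view shows the knob at about (332,115) and the stoppers from (370,148) to (360,246). The amber bottle is at (338,194) inside the arc, the jar at (432,180) and the beaker at (402,284) outside it.

```bash
cat > h.py <<'E'
import numpy as np,cv2
from cell import robot,viewer
def ray(n,uv,z):
    c=viewer.calibration(n);T=np.array(c["T"])
    d=T[:3,:3]@np.array([(uv[0]-c["cx"])/c["fx"],(uv[1]-c["cy"])/c["fy"],1]);o=T[:3,3]
    return (o+d*(z-o[2])/d[2])[:2]
E
python3 - <<'E'
from h import *
from scipy.optimize import least_squares
seeds={"scene":[(186,250),(183,232),(186,214),(195,198),(208,185),(224,174)],"top":[(370,148),(379,167),(383,188),(381,209),(373,229),(360,246)]}
P={}
for n,s in seeds.items():
    g=cv2.cvtColor(cv2.imread(f"pics/{n}0.png"),cv2.COLOR_BGR2GRAY)
    pts=[]
    for u,v in s:
        w=g[v-11:v+12,u-11:u+12]; t,m=cv2.threshold(w,0,255,cv2.THRESH_BINARY+cv2.THRESH_OTSU)
        k,l,st,ce=cv2.connectedComponentsWithStats(m); i=l[11,11]
        pts.append(ce[i]+[u-11,v-11]); print(n,np.round(pts[-1],1),st[i,2:],t)
    P[n]=np.array([ray(n,p,.062) for p in pts]); print(np.round(P[n],4).tolist())
print("diff mm",np.round((P["scene"]-P["top"])*1000,1).tolist())
a=.70-.28*np.arange(6)
for n,Q in list(P.items())+[("mean",(P["scene"]+P["top"])/2)]:
    f=lambda p:(p[:2]+.13*np.c_[np.cos(a+p[2]),np.sin(a+p[2])]-Q).ravel()
    b=min((least_squares(f,[.5,-.1,t]) for t in(-2,0,2)),key=lambda r:r.cost)
    print(n,b.x,"res mm",np.round(b.fun.reshape(6,2)*1000,1).tolist())
p=b.x
for ang in(1.35,1.2,1.1,.95,.7,-.7,-.95): print(ang,np.round(p[:2]+.13*np.array([np.cos(ang+p[2]),np.sin(ang+p[2])]),4),"tangent dir(-)",ang+p[2]-np.pi/2)
print("knob",ray("top",(332,115),.09),ray("scene",(212,280),.09))
for n,uv,z in(("top",(342,189),.091),("top",(436,179),.07),("scene",(137,211),.07),("scene",(227,213),.091),("top",(395,282),0.),("scene",(202,160),0.)):
    print(n,uv,ray(n,uv,z),"r from centre",np.linalg.norm(ray(n,uv,z)-p[:2]))
E
```

```text
scene [185.3 249.9] [ 17  15 197] 93.0
scene [182.9 231.6] [ 17  14 183] 93.0
scene [186.2 213.8] [ 16  14 167] 94.0
scene [194.8 197.6] [ 16  14 169] 91.0
scene [207.6 184.1] [ 16  13 160] 91.0
scene [223.7 174.1] [ 16  13 155] 92.0
[[0.6698, -0.1136], [0.6365, -0.1278], [0.6009, -0.1324], [0.5651, -0.1269], [0.5322, -0.1118], [0.5047, -0.0879]]
top [369. 148.] [ 17  17 238] 85.0
top [378.8 166.7] [ 18  17 230] 86.0
top [382.9 187.4] [ 17  18 238] 86.0
top [381.  208.6] [ 19  18 252] 85.0
top [373.1 228.7] [ 19  18 257] 86.0
top [359.6 245.7] [ 18  18 260] 87.0
[[0.6678, -0.1136], [0.6346, -0.1282], [0.599, -0.1327], [0.5632, -0.1273], [0.5302, -0.1121], [0.5027, -0.0882]]
diff mm [[2.0, -0.0], [1.8, 0.4], [1.9, 0.3], [1.9, 0.4], [2.0, 0.3], [2.0, 0.3]]
scene [ 6.02550210e-01 -2.46441808e-03  4.55879163e+00] res mm [[0.3, 0.0], [0.3, -0.1], [-0.1, -0.0], [-0.1, 0.0], [-0.2, 0.1], [-0.2, -0.0]]
top [ 6.00426201e-01 -2.72085689e-03  4.56035701e+00] res mm [[0.3, -0.1], [0.2, 0.1], [-0.1, -0.0], [-0.2, 0.1], [-0.1, 0.1], [-0.1, -0.1]]
mean [ 6.01488174e-01 -2.59259683e-03  4.55957464e+
[... 295 characters left out ...]
3.9387783141530583
0.7 [ 0.6691 -0.1136] tangent dir(-) 3.6887783141530583
-0.7 [ 0.5036 -0.0881] tangent dir(-) 2.288778314153058
-0.95 [ 0.4855 -0.0612] tangent dir(-) 2.038778314153058
knob [ 0.71744654 -0.04906718] [ 0.72475641 -0.04819342]
top (342, 189) [ 0.59272142 -0.0592295 ] r from centre 0.05731138762183113
top (436, 179) [ 0.60936032 -0.21978081] r from centre 0.2173308272615659
scene (137, 211) [ 0.61576911 -0.21704897] r from centre 0.21493133745670423
scene (227, 213) [ 0.60151489 -0.05445168] r from centre 0.051859088521204084
top (395, 282) [ 0.43963198 -0.15982767] r from centre 0.22565526418191023
scene (202, 160) [ 0.43771925 -0.15795321] r from centre 0.22573697119359146
```

The two views agree to 2 mm and the arc fit leaves a 0.3 mm residual. The centre is (0.6015,-0.0026) and the tray yaw is 4.5596. Plan: shut the fingers, move above θ≈1.03 (between knob and stopper 1), turn so that tool −y points along the row, descend, then sweep with equal shift and turn per row.

```bash
python3 -m inch '{"linear":[[-0.035,-0.023,0],[-0.035,-0.023,0],[-0.035,-0.023,0],[-0.035,-0.023,0],[-0.035,-0.023,0],[-0.035,-0.023,0],[-0.035,-0.023,0],[-0.035,-0.023,0],[-0.035,-0.023,0],[-0.035,-0.023,0],[-0.035,-0.023,0],[-0.035,-0.023,0],[-0.035,-0.023,0],[-0.035,-0.023,0],[-0.035,-0.023,0],[-0.035,-0.023,0],[-0.035,-0.023,0],[-0.035,-0.023,0],[-0.035,-0.023,0],[-0.030,-0.023,0]],"turn":[0,0,0,0,0,0,0,0,0,0,0,0,0,0,0,0,0,0,0,0]}' 0
python3 -m inch '{"linear":[[0,0,0],[0,0,0],[0,0,0],[0,0,0]],"turn":[0.124,0.124,0.125,0]}'
cat >> h.py <<'E'
C=np.array([.6015,-.0026]);Y=4.5596
def where(theta=None):
    from scipy.spatial.transform import Rotation as R
    s=robot.read_state();q=s["eef_rot"];M=R.from_quat([q[1],q[2],q[3],q[0]]).as_matrix();p=s["ee_pos"]
    d=p[:2]-C;th=(np.arctan2(d[1],d[0])-Y+np.pi)%(2*np.pi)-np.pi
    psi=np.arctan2(M[1,0],M[0,0])
    print("t %.2f"%s["clock"],"p",np.round(p,4),"theta %.4f r %.4f"%(th,np.hypot(*d)),"yaw err %.3f"%((psi-(th+Y-np.pi)+np.pi)%(2*np.pi)-np.pi),"tilt",np.round(M[:2,2],4),"F",np.round(s["contact_force"],1),"w %.3f"%s["width"],"j6 %.2f"%s["joints"][5])
    if theta is not None:
        g=np.r_[C+.13*np.array([np.cos(theta+Y),np.sin(theta+Y)]),p[2]];print("tool shift",np.round(M.T@(g-p),4))
E
python3 -c "
from h import *
where(1.03)"
```

```text
clock: 2.6
ee_pos: [0.7041, -0.0875, 0.2303]
eef_rot: [-0.001, 0.16, 0.987, 0.0]
contact_force: [0.4, -0.6, 0.3]
width: -0.0004
clock: 3.1
ee_pos: [0.7034, -0.0863, 0.2305]
eef_rot: [-0.001, 0.34, 0.941, -0.0]
contact_force: [0.1, -0.1, -0.3]
width: 0.0001
t 3.10 p [ 0.7034 -0.0863  0.2305] theta 1.0360 r 0.1318 yaw err -0.006 tilt [-0.0012  0.0003] F [ 0.1 -0.1 -0.3] w 0.000 j6 -1.07
tool shift [ 0.0018 -0.0008  0.    ]
```

```bash
python3 -m inch '{"linear":[[0.002,-0.001,0.03],[0,0,0.03],[0,0,0.03],[0,0,0.03],[0,0,0.025],[0,0,0.015],[0,0,0]],"turn":[-0.006,0,0,0,0,0,0]}'
python3 -c "
from h import *
where(1.03)
im=viewer.read_camera('scene')[150:350,110:310,::-1];cv2.imwrite('pics/s1.png',cv2.resize(im,(600,600)))"
```

```text
clock: 3.98
ee_pos: [0.7004, -0.0855, 0.0697]
eef_rot: [-0.001, 0.336, 0.942, -0.0]
contact_force: [1.1, 0.0, 0.5]
width: 0.0001
t 3.98 p [ 0.7004 -0.0855  0.0697] theta 1.0259 r 0.1291 yaw err 0.011 tilt [-0.0028  0.0006] F [1.1 0.  0.5] w 0.000 j6 -1.08
tool shift [-0.0009  0.0005 -0.    ]
```

View pics/s1.png

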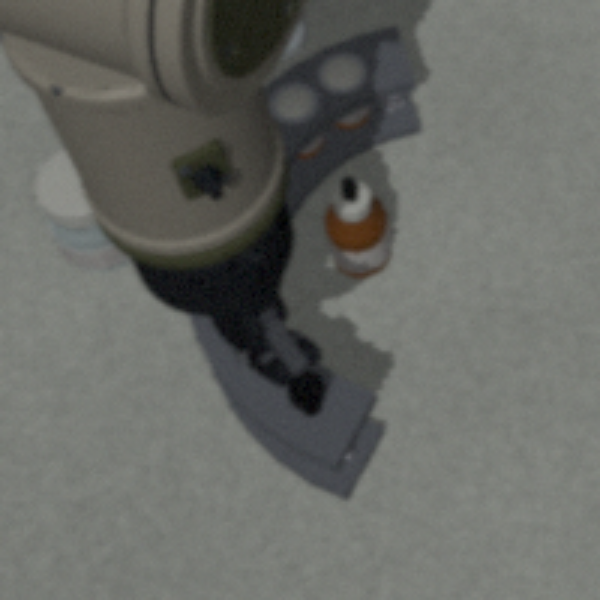

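The fingers are over the deck between the knob (310,390 in the crop) and stopper 1, and the bottle (355,225) is clear. Next I feel down to the deck.

```bash
python3 -m inch '{"linear":[[0,0,0.004],[0,0,0.003],[0,0,0.001],[0,0,0]],"turn":[0,0,0,0]}'; python3 -m inch '{"linear":[[0,0,0.001],[0,0,0]],"turn":[0,0]}' ;python3 -m inch '{"linear":[[0,0,0.001],[0,0,0]],"turn":[0,0]}'
```

```text
clock: 4.53
ee_pos: [0.7015, -0.0858, 0.0633]
eef_rot: [-0.0, 0.337, 0.941, 0.0]
contact_force: [-0.1, -0.4, -0.0]
width: 0.0003
clock: 4.78
ee_pos: [0.7014, -0.0858, 0.0622]
eef_rot: [-0.0, 0.337, 0.941, -0.0]
contact_force: [-0.1, 0.4, -0.5]
width: 0.0001
clock: 5.03
ee_pos: [0.7014, -0.0858, 0.0611]
eef_rot: [-0.0, 0.337, 0.941, -0.0]
contact_force: [0.5, 0.7, 0.1]
width: -0.0001
```

```bash
python3 -m inch '{"linear":[[0,0,0.0006],[0,0,0]],"turn":[0,0]}' ;python3 -m inch '{"linear":[[0,0,0.0005],[0,0,0]],"turn":[0,0]}'; python3 -c "
from h import *
where(1.03)"
```

```text
clock: 5.28
ee_pos: [0.7014, -0.0858, 0.0606]
eef_rot: [-0.0, 0.337, 0.941, -0.0]
contact_force: [-0.4, -0.1, 0.6]
width: 0.0001
clock: 5.52
ee_pos: [0.7015, -0.0858, 0.0602]
eef_rot: [0.0, 0.337, 0.941, -0.0]
contact_force: [0.3, -0.7, -0.2]
width: -0.0001
t 5.53 p [ 0.7015 -0.0858  0.0602] theta 1.0297 r 0.1301 yaw err 0.006 tilt [ 0.     -0.0001] F [ 0.3 -0.7 -0.2] w -0.000 j6 -1.08
tool shift [ 0.0001  0.     -0.    ]
```

```bash
python3 -m inch '{"linear":[[0,0,0],[0,-0.0052,0],[0,-0.0052,0],[0,-0.0052,0],[0,-0.0052,0],[0,-0.0052,0],[0,-0.0052,0],[0,-0.0052,0],[0,-0.0052,0]],"turn":[0.026,0.04,0.04,0.04,0.04,0.04,0.04,0.04,0.04]}';  python3 -c "
from h import *
where(.71)"
```

```text
clock: 6.65
ee_pos: [0.6702, -0.1133, 0.0606]
eef_rot: [0.0, 0.495, 0.869, 0.0]
contact_force: [2.6, 1.4, 1.1]
width: -0.0001
t 6.65 p [ 0.6702 -0.1133  0.0606] theta 0.7085 r 0.1303 yaw err -0.021 tilt [ 0.0005 -0.0003] F [2.6 1.4 1.1] w -0.000 j6 -0.78
tool shift [ 0.0003  0.0002 -0.    ]
```

The arc tracks well and stopper 1 is being ridden down with light force. I continue, 0.3 mm lower.

```bash
python3 -m inch '{"linear":[[0,-0.0052,0.0003],[0,-0.0052,0],[0,-0.0052,0],[0,-0.0052,0],[0,-0.0052,0],[0,-0.0052,0],[0,-0.0052,0],[0,-0.0052,0],[0,-0.0052,0],[0,-0.0052,0]],"turn":[0.04,0.04,0.04,0.04,0.04,0.04,0.04,0.04,0.04,0.04]}';  python3 -c "
from h import *
where(.31)"
```

```text
clock: 7.9
ee_pos: [0.6217, -0.1312, 0.0601]
eef_rot: [0.0, 0.658, 0.753, 0.0]
contact_force: [3.5, 0.4, 5.5]
width: 0.0002
t 7.90 p [ 0.6217 -0.1312  0.0601] theta 0.3087 r 0.1302 yaw err -0.022 tilt [ 0.0004 -0.0002] F [3.5 0.4 5.5] w 0.000 j6 -0.42
tool shift [0.0002 0.0002 0.    ]
```

```bash
python3 -m inch '{"linear":[[0,-0.0052,0],[0,-0.0052,0],[0,-0.0052,0],[0,-0.0052,0],[0,-0.0052,0],[0,-0.0052,0],[0,-0.0052,0],[0,-0.0052,0],[0,-0.0052,0],[0,-0.0052,0],[0,-0.0052,0],[0,-0.0052,0]],"turn":[0.04,0.04,0.04,0.04,0.04,0.04,0.04,0.04,0.04,0.04,0.04,0.04]}';  python3 -c "
from h import *
where(-.17)"
```

```text
clock: 9.4
ee_pos: [0.56, -0.1263, 0.0601]
eef_rot: [0.0, 0.818, 0.575, -0.0]
contact_force: [4.2, -0.3, 4.4]
width: -0.0001
t 9.40 p [ 0.56   -0.1263  0.0601] theta -0.1708 r 0.1305 yaw err -0.022 tilt [ 0.0002 -0.0007] F [ 4.2 -0.3  4.4] w -0.000 j6 0.04
tool shift [ 0.0005  0.0001 -0.    ]
```

```bash
python3 -m inch '{"linear":[[0.0005,-0.0052,0],[0,-0.0052,0],[0,-0.0052,0],[0,-0.0052,0],[0,-0.0052,0],[0,-0.0052,0],[0,-0.0052,0],[0,-0.0052,0],[0,-0.0052,0],[0,-0.0052,0],[0,-0.0052,0],[0,-0.0052,0],[0,-0.0052,0],[0,-0.0052,0],[0,-0.0052,0],[0,-0.0052,0]],"turn":[0.04,0.04,0.04,0.04,0.04,0.04,0.04,0.04,0.04,0.04,0.04,0.04,0.04,0.04,0.04,0.04]}';  python3 -c "
from h import *
where(-.81)
im=viewer.read_camera('top')[80:280,260:460,::-1];cv2.imwrite('pics/t1.png',cv2.resize(im,(600,600)))"
```

```text
clock: 11.4
ee_pos: [0.4946, -0.0772, 0.06]
eef_rot: [0.001, 0.958, 0.288, -0.0]
contact_force: [3.1, -3.4, 5.5]
width: -0.0005
t 11.40 p [ 0.4946 -0.0772  0.06  ] theta -0.8089 r 0.1304 yaw err -0.024 tilt [-0.0003 -0.0015] F [ 3.1 -3.4  5.5] w -0.001 j6 0.73
tool shift [ 0.0004 -0.0002 -0.    ]
```

View pics/t1.png

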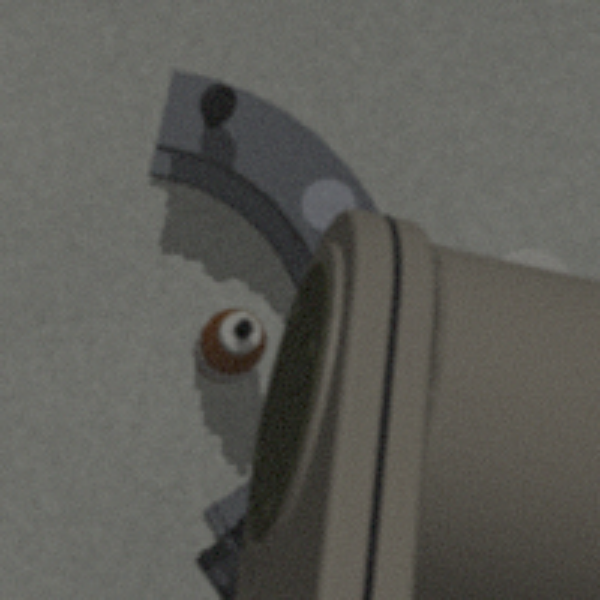

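Stopper 1 (330,205 in the crop) now looks flat and the bottle stands at (235,340), while the arm hides the rest. The sweep is past stopper 6, so I lift straight up and then back off.

```bash
python3 -m inch '{"linear":[[0,0,-0.005],[0,0,-0.02],[0,0,-0.03],[0,0,-0.04],[0,0,-0.04],[0,0,-0.04],[0,0,-0.02],[0,0,0]],"turn":[0,0,0,0,0,0,0,0]}'
python3 -c "
from h import *
where()
from scipy.spatial.transform import Rotation as R
q=robot.read_state()['eef_rot'];M=R.from_quat([q[1],q[2],q[3],q[0]]).as_matrix()
print('tool shift for world dy=+0.4,dx=-.05',M.T@[-.05,.4,0])"
```

```text
clock: 12.45
ee_pos: [0.4952, -0.0765, 0.2554]
eef_rot: [0.0, 0.957, 0.29, 0.0]
contact_force: [-0.0, -0.0, -1.7]
width: 0.0001
t 12.45 p [ 0.4952 -0.0765  0.2554] theta -0.8103 r 0.1295 yaw err -0.020 tilt [ 0.0009 -0.0003] F [-0.  -0.  -1.7] w 0.000 j6 0.73
tool shift for world dy=+0.4,dx=-.05 [ 1.80121564e-01 -3.60633051e-01 -1.57174789e-04]
```

```bash
python3 -m inch '{"linear":[[0.015,-0.03,0],[0.015,-0.03,0],[0.015,-0.03,0],[0.015,-0.03,0],[0.015,-0.03,0],[0.015,-0.03,0],[0.015,-0.03,0],[0.015,-0.03,0],[0.015,-0.03,0],[0.015,-0.03,0],[0.015,-0.03,0],[0.015,-0.03,0],[0,0,0],[0,0,0]],"turn":[0,0,0,0,0,0,0,0,0,0,0,0,0,0]}'
python3 - <<'E'
from h import *
out=[]
for n,(r,c) in {"top":(80,290),"scene":(130,100)}.items():
    im=viewer.read_camera(n)[:,:,::-1];cv2.imwrite(f"pics/{n}2.png",im)
    for i in (cv2.imread(f"pics/{n}0.png"),im): out.append(cv2.resize(i[r:r+240,c:c+190],(380,290*0+300)) if 0 else cv2.resize(i[r:r+240,c:c+190],None,fx=1.25,fy=1.25,interpolation=cv2.INTER_CUBIC))
g=np.vstack([np.hstack(out[:2]),np.hstack(out[2:])]);print(g.shape);cv2.imwrite("pics/cmp.png",cv2.convertScaleAbs(g,alpha=1.5))
E
```

```text
clock: 14.2
ee_pos: [0.4444, 0.3221, 0.2528]
eef_rot: [0.001, 0.957, 0.29, -0.002]
contact_force: [0.1, 0.3, -0.0]
width: -0.0002
(600, 476, 3)
```

View pics/cmp.png

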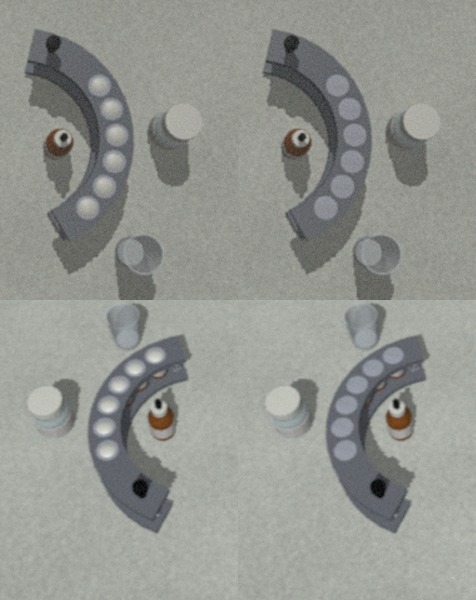

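Before (left) and after (right): all six stoppers have lost their bright domes and look uniformly flat. The bottle, jar and beaker are where they were.

```bash
python3 -c "
from cell import robot
robot.close_job();s=robot.read_state();print(s['clock'],s['contact_force'])"
```

```text
the job is handed in; nothing more can be done
the job is handed in; nothing more can be done
```

I ran the shut fingertips once along the arc, from between the knob and stopper 1 to just past stopper 6. The tip height was 60.0–60.6 mm wherever I read it, against a deck top of 60 mm. I then lifted away and handed the job in about 14 s into the 45 s limit.

- **Force:** at the four points along the sweep where I read the sensor, it showed no more than about 7 N, against the 30 N limit.
- **Stoppers:** the final pictures from both cameras show all six lying flat. The tip heights put them about 3.4 mm or more down out of 4 mm; I could not read the stopper depths directly.
- **Bottle, jar and beaker:** they look unmoved in both views. I compared the before and after pictures by eye and did not measure the shift.
- **Finish:** the arm ended clear of everything, with the tip 0.25 m above the bench and no contact force.
- **Disagreements:** the two cameras differed by a steady 2 mm in x, which is within their calibration, and I used the mean. A rough knob fix differed by about 7 mm between the views, and I did not rely on it.

The final state read after handing in was refused, so the last figures are from just before it. No check failed.

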